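# Draw a copper cut from its rack and hold it tipped to the light over the forme

## Task

Take the copper-faced cut by its two narrow wooden sides, keeping the fingers off the printing face, and draw it straight up out of the rack. Carry it over the locked-up forme and tip it back about 45 degrees, so that the copper face looks up at a slant to the light and its top edge stays level, and finish still holding it there, steady, with a good hand's breadth (10 cm or more) of clear space between it and the type. Touch nothing on the forme and leave the other cuts, the bottle and the tin where they are.

Things in the scene. Friction and masses are not known exactly. Their poses are not given: they have to be found in the camera images.
- copper_cut: The cut to take: copper plate on a dark brown wood block, 23 thick (x) by 54 wide (y) by 86 mm tall (z), 0.11 to 0.22 kg, standing on edge in the rack. Origin: centre of its underside; z up; x points out of the copper face, away from the robot at yaw 0. Wood fills x -11.5 to +8.5 mm; bare narrow sides at y = +-27 mm. Nearest cut 68 mm away along x, so 45 mm are free before and behind it
- copper_cut_face: The copper plate fixed on the +x side of that block, 50 by 82 mm, from x = +8.5 to +11.5 mm, with a raised brass-coloured star; 2 mm of bare wood shows all round it. Same origin and axes as the block. Fingers must not touch it
- copper_cut_mid (a point): Centre of the copper cut, 43 mm along its z from its origin
- rack: Fixed grey-painted rack, 188 (x) by 86 (y) mm, origin under its centre on the bench. Five pockets along its x at -68, -34, 0, 34, 68 mm, each 28 (x) by 58 mm (y); floor 6 mm, all walls 40 mm above the bench. Three cuts stand in the first, middle and last pockets in any order, faces to the rack's +x, tops 92 mm above the bench, upper 52 mm free
- forme: Fixed locked-up printing forme: black steel frame (chase) 203 (x) by 305 (y) mm lying on the bench, with wood strips, grey lines of type and an opening left for the cut. Origin under its centre on the bench, x and y along its sides; highest part (the type) 23 mm
- zinc_cut: Neighbour cut of the same size and axes: light wood block, grey plate with rings. Stays in its pocket
- polymer_cut: Neighbour cut of the same size and axes: bright aluminium block, red plate with stripes. Stays in its pocket
- wash_bottle: White plastic bottle with red cap, 68 mm across, 165 mm tall, origin under its centre, standing beyond the work. Stays where it is
- ink_tin: Steel and blue tin, 64 mm across, 50 mm tall, origin under its centre, standing between rack and forme. Stays where it is
Things that resemble listed ones, but are neither listed nor needed, are in the scene too. Leave any blue look-alike of the polymer_cut alone. Of the things shaped like the wash_bottle, the white one is meant.

How it is judged:
By the outcome, as a careful person would: the job done as asked, in the order asked, and still so for the second after the job is handed in, while the arm keeps its last pose, push and grip.
It also fails if it takes over 48 s, if anything falls off the work surface, if the arm or the gripper's body presses on something with over 40 N, if the wrist force passes 120 N, or if a joint passes its speed limit or range.

## Robot

A 7-joint arm with a two-finger parallel gripper is mounted at the origin on the work surface. World frame = base frame: x ahead of the robot, y to its left, z up, the work surface at z = 0. Lengths are in m, angles in rad, forces in N, time in s.
With the tool pointing down it reaches from about 0.4 to 0.9 m from the base axis. Payload 5.6 kg.
Tool frame: the origin (TCP) lies midway between the tips of the shut fingers; the grasp point (between the pads) lies 19 mm behind it; z points along the fingers, y is the line along which they close (so a half turn about z gives the same grasp; the last joint's range is limited). The gripper opens to 92 mm and grips with 3 to 60 N. Pads are 20 mm wide; open, the fingers measure 128 mm over their backs; the gripper's body (75 mm by 189 mm) begins 69 mm behind the grasp point.
Start: joints at [-0.043, 0.468, -0.012, 1.603, 0.006, 1.071, -0.056], TCP at [0.65, -0, 0.215] pointing down, gripper open.
Joint ranges: [-2.53, 2.53], [-0.31, 2.02], [-1.57, 1.55], [0.28, 2.44], [-1.29, 4.43], [0.15, 1.84], [-2.92, 2.92]. Speed limits (rad/s): [2.57, 2.57, 3.14, 3.14, 3.14, 3.14, 3.14].

## Interface

Orientations are given as a 3x3 rotation matrix whose columns are the frame's x, y, z axes.
In Python, from station import env, effector, solver, viewer, workorder, search_frame, tip_of gives the robot as it stands. Calls block until the motion is done:
- env.reach(position, orientation): joint-space move of the TCP to a pose.
- env.movel(position, frame=None, rate=0.15): straight line of the TCP; frame=None keeps the orientation; rate is the mean speed in m/s.
- env.goto_joints(angles): joint-space move.
- effector.release() and effector.grasp(squeeze=None): open the fingers fully, or close them until they stop; squeeze is the grip in N (None keeps the last).
- env.pause(seconds).
- solver.inverse_kinematics(position, orientation): joint angles nearest the present ones, or None.
- env.sense(): the state.
- viewer.read_camera(name): name is "scene" or "side" or "wrist"; returns (picture, depth): 420x560x3 uint8, red, green, blue; 420x560 float32, m along the optical axis (not along the pixel's ray), 0 where there is no reading.
- viewer.camera_info(name): a dict with "intrinsics" (3x3 intrinsics, pixels), "eye" and "rotation" of the camera in the world; the wrist camera has in their place "T_tool_cam" (4x4, takes a point from camera to tool coordinates, whose origin is the TCP and whose axes are the flange's). Camera axes: x right, y up, looking along -z (the intrinsics and any distortion apply to the point x, -y, -z); pixel columns grow to the right and rows downward; lengths in m; the calibration is good to about 2 mm. A picture is of the moment at which its call begins: read the wrist's pose just before it. camera_info takes no time and is no camera call.
A pose or a line that the arm cannot do raises env.PlanningError and nothing moves.
- workorder.finish_job(): hands the job in; it is judged then, once.
Trained networks look in the newest picture that a camera, given by its name, has taken for a name from the list of things; names that differ only in an ending like _2 or _b are one class to them, and where a whole thing is asked for, a point or a joint stands for the part that bears it (a point fixed in the world has none). Each returns a list of dicts, best first, with "score" (0 to 1); they miss things now and then, are a little off and sometimes report something else, mostly with a low value. They report only what shows in the picture. A call takes as long as a camera call. They do not tell look-alikes from the thing itself.
- search_frame(camera, name): "at" ([x, y, z] in m, in world coordinates, good to about 4 mm: the middle of the surface that is visible of it).
- tip_of(camera, name): "at" ([x, y, z] in m, in world coordinates, good to about 4 mm: a listed point, or the origin of a listed thing).
The state is a dict: "t": time; "joint_positions": joint angles; "joint_velocities": joint speeds; "tau": joint torques, N m; "ee_pos": TCP position; "tcp_rot": TCP orientation; "wrist_force": force on the tool from outside, world axes, zero at the start; "moment": the same for the moment, N m; "gripper_width": finger opening in m; "grasp_force": force on a finger pad.
Only numpy, scipy, OpenCV 4.12 (cv2) and the standard library are available. Lean on these libraries where they do the work, as an engineer would, in place of code of your own. Each camera call takes 0.05 s, during which the arm holds its last target. There are 200 camera calls.

## Working session

There is one attempt and no reset: what is moved stays moved. The work goes in short steps, each a Python script; the robot and the scene stay as the last script left them, time stands still between calls to the robot, and variables do not carry over. Pictures are saved under pics/ and viewed, at most 10 in all, crops included, and the job is handed in when it is done.

```bash
mkdir -p pics; ls; cat > h.py <<'E'
import numpy as np, cv2
from station import env, effector, solver, viewer, workorder, search_frame, tip_of
def snap(cam,fn):
    s=env.sense(); p,d=viewer.read_camera(cam); cv2.imwrite('pics/'+fn,p[:,:,::-1]); return s,p,d
def calib(cam,s=None):
    i=viewer.camera_info(cam); K=np.array(i['intrinsics'])
    if 'eye' in i: return K,np.array(i['rotation']),np.array(i['eye'])
    T=np.array(i['T_tool_cam']); R=np.array(s['tcp_rot']); return K,R@T[:3,:3],np.array(s['ee_pos'])+R@T[:3,3]
def cloud(cam,d,s=None):
    K,R,e=calib(cam,s); v,u=np.mgrid[:d.shape[0],:d.shape[1]]
    c=np.stack([(u-K[0,2])/K[0,0]*d,-(v-K[1,2])/K[1,1]*d,-d],-1); return c@R.T+e
def proj(cam,P,s=None):
    K,R,e=calib(cam,s); c=(np.asarray(P)-e)@R; return K[0,2]-K[0,0]*c[...,0]/c[...,2], K[1,2]+K[1,1]*c[...,1]/c[...,2]
E
python3 - <<'E'
from h import *
print(viewer.camera_info('scene'))
for cam in('scene','side'):
    s,p,d=snap(cam,cam+'1.png')
    np.save(cam+'.npy',d)
    for n in('copper_cut','copper_cut_face','rack','forme','ink_tin','wash_bottle','zinc_cut','polymer_cut'):
        for r in tip_of(cam,n)[:3]: print(cam,n,np.round(r['at'],3),round(r['score'],2),np.round(proj(cam,r['at'])))
E
```

```text
pics
{'intrinsics': array([[461.81023844,   0.        , 271.16205076],
       [  0.        , 461.81023844, 206.83167549],
       [  0.        ,   0.        ,   1.        ]]), 'eye': array([ 1.21380351, -0.56069042,  0.56046251]), 'rotation': array([[ 0.70908989, -0.37114061,  0.5995383 ],
       [ 0.70508416,  0.36487119, -0.60805045],
       [ 0.00691796,  0.85388738,  0.52041184]])}
scene copper_cut [0.489 0.225 0.006] 0.65 [285. 175.]
scene copper_cut_face [0.487 0.22  0.005] 0.45 [283. 176.]
scene rack [ 0.552  0.206 -0.   ] 0.86 [298. 188.]
scene forme [ 0.561 -0.223 -0.004] 0.85 [152. 267.]
scene ink_tin [0.427 0.034 0.003] 0.91 [213. 193.]
scene wash_bottle [0.84  0.154 0.001] 0.96 [385. 245.]
scene wash_bottle [ 0.777 -0.056 -0.   ] 0.87 [294. 278.]
scene wash_bottle [0.755 0.055 0.002] 0.81 [322. 247.]
scene zinc_cut [0.554 0.205 0.005] 0.81 [299. 187.]
scene polymer_cut [0.622 0.185 0.003] 0.94 [314. 200.]
scene polymer_cut [ 0.612  0.333 -0.001] 0.69 [348. 180.]
scene polymer_cut [ 0.716  0.199 -0.005] 0.67 [350. 216.]
side copper_cut [0.485 0.218 0.003] 0.95 [265. 341.]
side copper_cut_face [0.618 0.189 0.006] 0.68 [228. 284.]
side rack [ 0.558  0.206 -0.001] 0.91 [242. 311.]
side forme [ 0.563 -0.216 -0.002] 0.62 [374. 197.]
side ink_tin [ 0.429  0.037 -0.003] 0.75 [354. 298.]
side wash_bottle [ 0.779 -0.06   0.001] 0.95 [263. 183.]
side wash_bottle [ 0.842  0.15  -0.   ] 0.82 [176. 215.]
side wash_bottle [0.754 0.057 0.001] 0.55 [233. 213.]
side zinc_cut [0.55  0.204 0.012] 0.7 [246. 309.]
side polymer_cut [0.617 0.19  0.007] 0.8 [227. 284.]
side polymer_cut [ 0.615  0.336 -0.007] 0.8 [165. 339.]
side polymer_cut [ 0.711  0.192 -0.003] 0.58 [197. 260.]
```

```bash
python3 - <<'E'
import cv2,numpy as np
a=cv2.imread('pics/scene1.png');b=cv2.imread('pics/side1.png')
cv2.imwrite('pics/both.png',np.vstack([cv2.resize(a,(400,300)),cv2.resize(b,(400,300))]))
E
```

```text
(no output)
```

View pics/scene1.png

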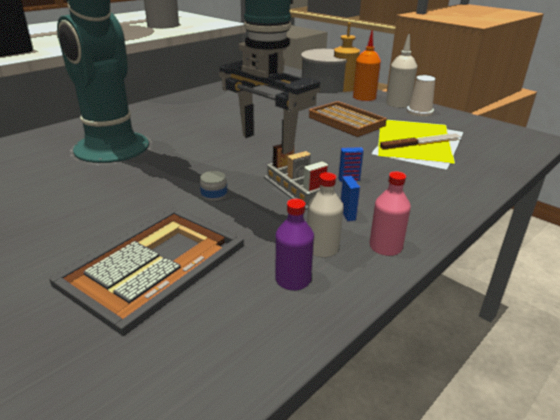

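View pics/side1.png

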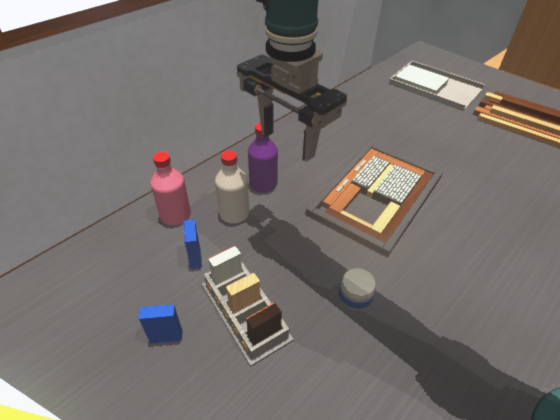

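Rack at scene (298,188) holds three cuts: dark brown block (280,155 in scene; 264,322 in side), light wood (zinc) and aluminium with red (polymer). The dark one fits the copper cut. The white bottle is at (325,220), and the blue blocks at (350,165) and (350,198) are decoys. I'll look closer with the wrist camera.

```bash
python3 - <<'E'
from h import *
s=env.sense(); print(np.round(s['tcp_rot'],3)); 
print(np.round(viewer.camera_info('wrist')['T_tool_cam'],3))
th=np.deg2rad(-14)
bx=np.array([np.cos(th),np.sin(th),0]); by=np.array([-bx[1],bx[0],0])
sg=np.sign(np.array(s['tcp_rot'])[0,0]); R=np.column_stack([sg*bx,-sg*by,[0,0,-1]])
c=np.array([.487,.221,0])
env.reach(c+[0,0,.27]+0.04*bx,R)
s,p,d=snap('wrist','w1.png'); np.savez('w1.npz',p=p,d=d,pos=s['ee_pos'],R=s['tcp_rot'])
for n in('copper_cut','copper_cut_face','rack','zinc_cut','polymer_cut'):
    for r in tip_of('wrist',n)[:2]: print(n,np.round(r['at'],4),round(r['score'],2),np.round(proj('wrist',r['at'],s)))
P=cloud('wrist',d,s)
q=p[(P[...,2]>.085)&(P[...,2]<.1)&(d>0)]
m=((P[...,2]>.085)&(P[...,2]<.1)&(d>0)).astype(np.uint8)
n,l,st,ce=cv2.connectedComponentsWithStats(m)
for i in range(1,n):
    if st[i,4]>100:
        rr=cv2.minAreaRect((P[l==i][:,:2]*1000).astype(np.float32)); print(st[i],np.round(rr[0],1),np.round(rr[1],1),round(rr[2],1),np.median(P[l==i][:,2]),np.median(p[l==i],0))
# rack walls
m=((P[...,2]>.034)&(P[...,2]<.046)&(d>0)); 
i=viewer.camera_info('scene')
b=cv2.imread('pics/scene1.png')[130:220,240:390]; a=cv2.resize(b,(480,288),interpolation=2)
w=cv2.resize(p[:,:,::-1],(400,300)); o=np.zeros((600,480,3),np.uint8); o[:288]=a; o[288:588,:400]=w; cv2.imwrite('pics/w1c.png',o)
print(s['t'],s['joint_positions'])
E
```

```text
[[ 0.  1.  0.]
 [ 1. -0. -0.]
 [-0.  0. -1.]]
[[ 0.     0.97   0.242  0.067]
 [ 1.    -0.    -0.001 -0.001]
 [-0.001  0.242 -0.97  -0.17 ]
 [ 0.     0.     0.     1.   ]]
copper_cut [0.4817 0.2222 0.0029] 0.84 [272. 212.]
copper_cut_face [0.4864 0.2187 0.0105] 0.62 [274. 209.]
copper_cut_face [0.5548 0.2055 0.0029] 0.44 [271. 154.]
rack [ 0.5564  0.2069 -0.0037] 0.92 [269. 152.]
zinc_cut [5.543e-01 2.064e-01 3.000e-04] 0.58 [270. 154.]
polymer_cut [6.125e-01 3.321e-01 4.000e-04] 0.94 [161. 133.]
polymer_cut [0.6178 0.1855 0.0057] 0.63 [274.  98.]
[224   0  26  23 327] [698.1 202.1] [19.9 19.6] 58.5 0.08574654337161175 [111. 215. 255.]
[ 243   80   57   27 1376] [618.2 188.8] [53.7 23. ] 78.1 0.09127924032170759 [255. 255. 255.]
[104 116  57  40 756] [612.9 333.3] [53.5 21.1] 50.4 0.08571062561155218 [ 82. 180. 255.]
[ 245  152   54   23 1205] [552.4 204.8] [53.5 22. ] 76.1 0.09123204131310558 [255. 253. 217.]
[ 247  217   52   23 1106] [485.5 220.7] [54. 23.] 77.6 0.09117748101257667 [47. 30. 24.]
2.75 [-0.63969354  0.27157661  0.24253177  1.76353487 -0.07157084  1.11509159
 -2.18937015]
```

View pics/w1c.png

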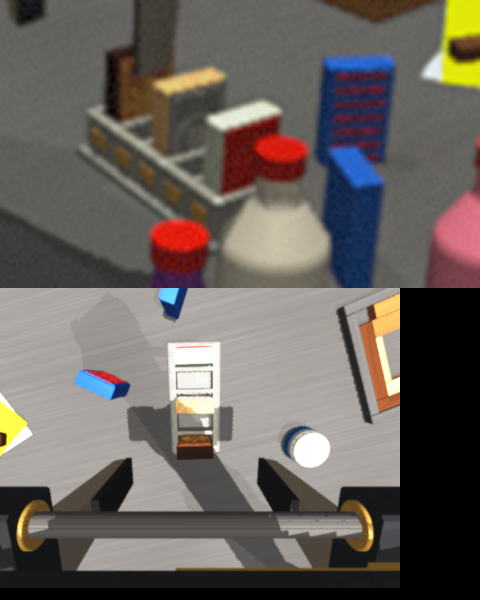

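The crop confirms it: the dark brown block with copper face is in the rack's first pocket, scene crop (125,85), wrist view (195,447). Its top centre is at (0.4855, 0.2207) with yaw about -13°. Next I'll check the IK for both flips and the tilted pose.

```bash
cat >> h.py <<'E'
def ax(yaw,tilt,sg):
    # block frame yawed, tipped back by tilt; tool z=-block z, tool y along block y
    from scipy.spatial.transform import Rotation as Ro
    B=Ro.from_euler('ZY',[yaw,-tilt],degrees=True).as_matrix()
    return B, np.column_stack([sg*B[:,0],-sg*B[:,1],-B[:,2]])
G=0.070-0.006  # grasp height in block frame
OX=-0.002
def tcp(mid,B): # mid = block centre
    return np.asarray(mid)+B@np.array([OX,0,G-0.043-0.019])
E
python3 - <<'E'
from h import *
print(np.round(env.sense()['tcp_rot'],3),env.sense()['gripper_width'])
f=lambda q: None if q is None else np.round(q,2)
for sg in(1,-1):
    B,R=ax(-13,0,sg)
    for z in(.049,.35): print(sg,z,f(solver.inverse_kinematics(tcp([.4855,.2207,z],B),R)))
    for yaw in(-60,-40,-21,-13,0,20):
        B,R=ax(yaw,45,sg); print(sg,yaw,f(solver.inverse_kinematics(tcp([.562,-.22,.22],B),R)))
E
```

```text
[[ 0.97  -0.242 -0.   ]
 [-0.242 -0.97  -0.   ]
 [-0.     0.    -1.   ]] 0.09210132587659339
1 0.049 [-0.64  0.51  0.18  2.01 -0.15  0.63 -2.16]
1 0.35 [-0.7   0.15  0.23  1.73 -0.03  1.27 -2.25]
1 -60 [-1.05  0.55  1.29  2.22  0.37  0.28 -2.89]
1 -40 [-0.7   0.21  0.88  2.33  1.59  0.24  2.63]
1 -21 [-0.6   0.17  0.99  2.37  3.89  0.16  0.74]
1 -13 [0.18 0.14 0.22 2.33 4.06 0.17 0.76]
1 0 [ 1.64  0.62 -1.38  2.22  1.49  0.23 -2.43]
1 20 [ 1.53  0.52 -1.07  2.1  -0.56  0.35 -0.1 ]
-1 0.049 [ 0.41  1.06 -1.33  1.95  1.15  1.19 -0.05]
-1 0.35 [ 0.49  0.44 -1.3   1.66  0.43  1.37  0.47]
-1 -60 [-0.25  0.26  0.24  2.18  1.2   0.67 -0.47]
-1 -40 [-0.17  0.16  0.29  2.31  1.58  0.37 -0.48]
-1 -21 [ 0.69  0.17 -0.42  2.31  2.3   0.16 -0.75]
-1 -13 [ 1.48  0.45 -1.27  2.27  1.89  0.3  -0.01]
-1 0 [ 1.67  0.74 -1.48  2.22  1.56  0.36  0.7 ]
-1 20 [ 0.66  0.27 -0.01  2.14 -1.27  0.67 -2.68]
```

```bash
python3 - <<'E'
from h import *
lo=np.array([-2.53,-.31,-1.57,.28,-1.29,.15,-2.92]);hi=np.array([2.53,2.02,1.55,2.44,4.43,1.84,2.92])
ref=np.array([-.7,.15,.23,1.73,-.03,1.27,-2.25]); out=[]
for sg in(1,-1):
  for yaw in range(-120,121,15):
    B,R=ax(yaw,45,sg)
    for x in(.56,.60):
      for z in(.21,.26,.32):
        q=solver.inverse_kinematics(tcp([x,-.22,z],B),R)
        if q is None: continue
        q=np.array(q); m=min((q-lo).min(),(hi-q).min()); out.append((np.abs(q-ref).max(),m,sg,yaw,x,z,np.round(q,2)))
out=[o for o in out if o[1]>.1]
for o in sorted(out,key=lambda o:o[0])[:14]: print(*o[2:],round(o[0],2),round(o[1],2))
E
```

```text
-1 75 0.56 0.32 [ 0.23  0.55  0.67  1.57 -0.94  1.7  -2.34] 0.93 0.14
-1 75 0.56 0.26 [ 0.24  0.62  0.65  1.63 -0.96  1.63 -2.25] 0.94 0.21
-1 75 0.6 0.32 [ 0.23  0.6   0.64  1.49 -0.97  1.7  -2.39] 0.94 0.14
-1 75 0.56 0.21 [ 0.25  0.68  0.64  1.66 -0.99  1.58 -2.19] 0.96 0.26
-1 75 0.6 0.26 [ 0.24  0.66  0.62  1.54 -0.99  1.64 -2.31] 0.96 0.2
-1 90 0.56 0.21 [ 0.27  0.75  0.58  1.51 -0.87  1.7  -2.08] 0.97 0.14
1 -30 0.6 0.32 [-0.39  0.01  0.57  2.18  0.87  0.3  -2.67] 0.97 0.15
-1 90 0.6 0.21 [ 0.27  0.79  0.56  1.41 -0.9   1.72 -2.14] 0.97 0.12
-1 60 0.56 0.32 [ 0.19  0.45  0.71  1.73 -1.01  1.53 -2.48] 0.98 0.28
1 -30 0.56 0.32 [-0.31 -0.07  0.49  2.25  0.95  0.33 -2.72] 0.98 0.18
-1 75 0.6 0.21 [ 0.25  0.72  0.6   1.57 -1.02  1.58 -2.25] 0.99 0.26
-1 60 0.6 0.32 [ 0.19  0.5   0.68  1.65 -1.04  1.52 -2.52] 1.01 0.25
-1 60 0.56 0.26 [ 0.2   0.53  0.69  1.78 -1.06  1.47 -2.37] 1.03 0.23
-1 45 0.56 0.32 [ 0.13  0.34  0.73  1.87 -1.06  1.31 -2.63] 1.03 0.23
```

```bash
python3 - <<'E'
from h import *
B,R=ax(-13,0,1); c=np.array([.4855,.2207,0])
env.reach(tcp(c+[0,0,.13],B),R)
env.movel(tcp(c+[0,0,.049],B),rate=.08)
s=env.sense(); print(np.round(s['ee_pos'],4),np.round(s['wrist_force'],1))
effector.grasp(squeeze=35); env.pause(.2)
s=env.sense(); print(s['gripper_width'],s['grasp_force'],np.round(s['wrist_force'],1))
env.movel(tcp(c+[0,0,.13],B),rate=.06)
s=env.sense(); print(s['t'],s['gripper_width'],s['grasp_force'],np.round(s['wrist_force'],1))
snap('side','side2.png')
E
```

```text
[0.484  0.2214 0.0515] [-0.2 -0.1  0.3]
0.05389394292216778 34.942561984062195 [0.1 1.2 0.6]
7.2 0.053728963420255516 34.9411940574646 [ 0.3 -0.8 -1.3]
```

View pics/side2.png

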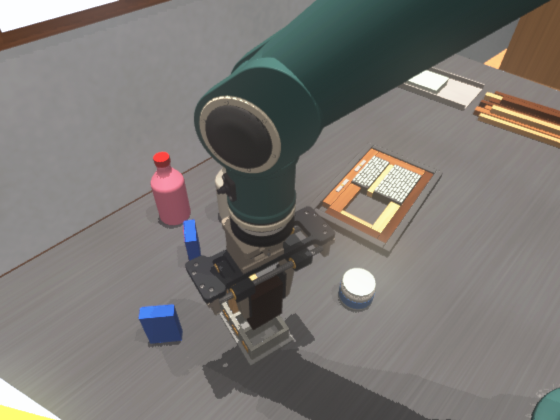

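The dark block at (263,300) is held between the fingers and its pocket at (265,335) is empty. Next: lift, carry, then tip.

```bash
python3 - <<'E'
from h import *
B,R=ax(-13,0,1); c=np.array([.4855,.2207,0])
env.movel(tcp(c+[0,0,.28],B),rate=.12)
m=[.58,-.22,.30]
B,R=ax(-30,0,1); env.movel(tcp([.56,-.21,.30],B),R,rate=.12)
for t in(22.5,45):
    B,R=ax(-30,t,1)
    q=solver.inverse_kinematics(tcp(m,B),R); s=env.sense(); print(t,np.round(q,2),np.round(np.array(q)-s['joint_positions'],2))
    try: env.movel(tcp(m,B),R,rate=.03)
    except env.PlanningError as e: print(e); env.reach(tcp(m,B),R)
env.pause(.5)
s=env.sense(); print(s['t'],s['gripper_width'],s['grasp_force'],np.round(s['wrist_force'],1),np.round(s['ee_pos'],3),np.round(tcp(m,B),3),np.round(s['tcp_rot']-R,3).tolist())
s,p,d=snap('scene','scene3.png')
P=cloud('scene',d); k=(np.linalg.norm(P-np.array(m),axis=-1)<.055)&(d>0)&(p[...,0].astype(int)>p[...,2]+25)
Q=P[k]; 
for _ in range(3):
    c0=Q.mean(0); n=np.linalg.svd(Q-c0,full_matrices=False)[2][2]; Q=Q[abs((Q-c0)@n)<.004]
n*=np.sign(n[2]); print(len(Q),c0.round(3),n.round(3),'expect',B[:,0].round(3)); print(Q.min(0))
snap('side','side3.png')
cv2.imwrite('pics/s3c.png',np.hstack([cv2.resize(cv2.imread('pics/scene3.png')[40:340,60:360],(400,400)),cv2.resize(cv2.imread('pics/side3.png'),(400,400))]))
E
```

```text
22.5 [-0.26  0.13  0.57  1.94  0.03  0.71 -1.82] [-0.14 -0.18  0.03  0.27  0.2  -0.49 -0.18]
45 [-0.1   0.02  0.29  2.22  1.02  0.27 -2.82] [ 0.15 -0.11 -0.27  0.29  1.   -0.44 -1.  ]
15.5917 0.05367449482608866 34.94615077972412 [ 0.5 -0.4 -2.5] [ 0.578 -0.219  0.3  ] [ 0.578 -0.219  0.3  ] [[-0.0, -0.0, -0.0], [-0.0, 0.0, -0.0], [-0.0, 0.0, -0.0]]
2037 [ 0.585 -0.224  0.309] [ 0.612 -0.34   0.714] expect [ 0.612 -0.354  0.707]
[ 0.54151933 -0.2609961   0.27537275]
```

View pics/s3c.png

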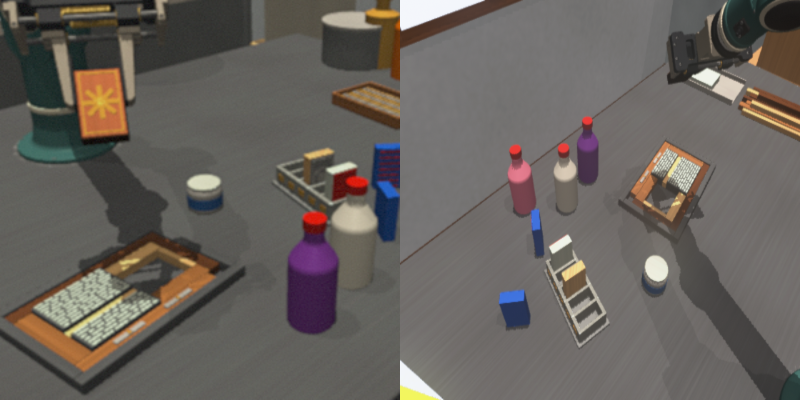

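The copper face with its star, at (102,103) in the left view, looks up at about 45°. It is level and roughly 24 cm above the type. The other cuts, the bottles and the tin stand where they were.

```bash
python3 - <<'E'
from h import *
print(np.abs(env.sense()['joint_velocities']).max()); print(workorder.finish_job())
E
```

```text
0.0022453561169797046
the job is handed in; nothing more can be done
None
```

I handed the job in at about 15.6 s: the copper cut is held steady by its wooden sides about 24 cm above the type, tipped back about 45° with the copper face up and its top edge level, and nothing else was moved.

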